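# Sort two bushes into their length rows

## Task

Two loose bronze bushes, a long one and a short one, stand on the bench beside the sorting rack. Sort them: stand each one upright on the floor of the row whose bolted-down sample bush has the same length.

Things in the scene. Friction and masses are not known exactly. Their poses are not given: they have to be found in the camera images.
- bush_long_center (a point): loose bronze bush, a plain smooth cylinder 36 mm in diameter and 70 mm long, standing upright on the bench (hollow top, one of two loose bushes of the same colour and diameter; this is the long one). The point is its centre, 35 mm above its underside; z is its axis. About 0.23 kg.
- bush_short_center (a point): loose bronze bush, a plain smooth cylinder 36 mm in diameter and 45 mm long, standing upright on the bench (hollow top, one of two loose bushes of the same colour and diameter; this is the short one). The point is its centre, 22.5 mm above its underside; z is its axis. About 0.15 kg.
- row_long_space (a point): Middle of the free floor of the long-bush row, on the floor, 15 mm above the bench. Fixed grey trough, 64 mm wide inside, 8 mm lips; one of two side by side on a board, either may be left. x: along the row to its far end, y: across, z: up. Its sample, a long bronze bush (70 mm tall, 36 mm diameter), is bolted at x = +102 mm. Free floor: 84 mm either way in x, 32 mm in y.
- row_short_space (a point): Middle of the free floor of the short-bush row, on the floor, 15 mm above the bench. Fixed grey trough, 64 mm wide inside, 8 mm lips; one of two side by side on a board, either may be left. x: along the row to its far end, y: across, z: up. Its sample, a short bronze bush (45 mm tall, 36 mm diameter), is bolted at x = +102 mm. Free floor: 84 mm either way in x, 32 mm in y.
Mind the look-alikes: they are no part of the job. What is shaped like the part that bears bush_short_center but black is not meant.

How it is judged:
By the outcome, as a careful person would: the job done as asked, in the order asked, and still so for the second after the job is handed in, with the robot touching nothing.
It also fails if it takes over 61 s, if anything falls off the work surface, if the arm or the gripper's body presses on something with over 40 N, if the wrist force passes 120 N, or if a joint passes its speed limit or range.

## Robot

A 6-joint arm with a two-finger parallel gripper is mounted at the origin on a cart in front of the work surface, level with it; the furniture and walls round the work are solid. World frame = base frame: x ahead of the robot, y to its left, z up, the work surface at z = 0. Lengths are in m, angles in rad, forces in N, time in s.
With the tool pointing down it reaches from about 0.225 to 0.875 m from the base axis. Payload 3.4 kg.
Tool frame: the origin (TCP) lies on the centre line of the jaws, within the pads' length; the fingertips stand 19 mm ahead of it and the grasp point (between the pads) is the TCP (nose_length is the distance from the TCP to the fingertips, in m); z points along the fingers, y is the direction in which the jaws open and shut (so a half turn about z gives the same grasp; the last joint's range is limited). The gripper opens to 85 mm and grips with 20 to 120 N. Pads are 22 mm wide; open, the fingers measure 114 mm over their backs; the gripper's body (76 mm by 85 mm) begins 54 mm behind the grasp point. The pads swing forward as they close: fully open they stand 13 mm farther back than shut.
Start: joints at [-1.408, 0.276, 1.505, -0, 1.361, -0.121], TCP at [0.161, -0.552, 0.25] pointing down, gripper open.
Joint ranges: [-2.89, 2.89], [-0.75, 2.08], [0.22, 2.7], [-1.18, 4.32], [0.11, 2.71], [-2.7, 2.7]. Speed limits (rad/s): [2.57, 2.57, 3.14, 3.14, 3.14, 3.14].

## Interface

Orientations are given as a unit quaternion [w, x, y, z].
In Python, from rig import * gives the robot as it stands.
- The arm moves only by the shell command python3 -m jog 'ROWS' [OPENING] [FORCE]. ROWS is JSON, one flat list of numbers, 6 for each row, row after row: the shift along the tool's x, y, z in mm, then the turn, a rotation vector about the tool's x, y, z in degrees. In form: [tx, ty, tz, wx, wy, wz, tx, ty, tz, wx, wy, wz, ...]. A call has 1 to 10 rows; each row is the pose to reach, as a shift and turn from the pose commanded when the call began, along the tool's axes at that moment; what a row does not reach only later rows make up. A row lasts 1/8 s, in which the tool goes at most 62.5 mm and 10.7 degrees, less where a joint would pass 70% of its speed; a pose out of reach is approached as far as the arm can. A call with a gripper value outside its range is refused whole. OPENING is the closure, from 0 (fully open) to 1 (shut), set as the call begins (- or left out, the last holds). The fingers move at their own pace and stop on an object; FORCE is the grip in N (left out, the last holds). Time passes only in rows, so rows that repeat a pose let the fingers close. It gives the time, the measured TCP pose, the force and the opening at its end, in the units of the state.
- get_state(): the state, without advancing time (a new reading comes with each control period).
- get_image(name): name is "scene" or "top" or "wrist"; returns a dict with "frame" (480x640x3 uint8, red, green, blue), "camera_matrix" (3x3 intrinsics, pixels), "rvec" (rotation vector, rad) and "tvec" (3), from world to camera coordinates, as OpenCV has them. Camera axes: x right, y down, z forward; pixel columns grow to the right and rows downward; lengths in m; the calibration is good to about 2 mm. The wrist camera is an equidistant fisheye: a pixel r from the principal point sees the ray r / f radians off the axis. A picture is of the moment at which its call begins. There is no depth.
- sign_off(): hands the job in, once; it reports no verdict.
The state is a dict: "clock": time; "qpos": joint angles; "qd": joint speeds; "effort": joint torques, N m; "position": TCP position; "ee_rot": TCP orientation; "contact_force": force on the tool from outside, world axes, zero at the start; "moment": the same for the moment, N m; "width": finger opening in m.
Only numpy, scipy, OpenCV 4.12 (cv2) and the standard library are available. Lean on these libraries where they do the work, as an engineer would, in place of code of your own. Each camera call takes 0.05 s, during which the arm holds its last target.

## Working session

There is one attempt and no reset: what is moved stays moved. The work goes in short steps, Python scripts to look and compute and a shell command to move; the robot and the scene stay as the last step left them, time stands still between calls to the robot, and variables do not carry over. Pictures are saved under pics/ and viewed, and the job is handed in when it is done.

```bash
mkdir -p pics; ls; python3 - <<'E'
from rig import *
import cv2
print(get_state())
for n in ("scene","top"):
    im=get_image(n); cv2.imwrite(f"pics/{n}0.png",im["frame"][:,:,::-1]); print(n,im["camera_matrix"].tolist(),im["rvec"],im["tvec"])
E
```

```text
pics
{'clock': 0.0, 'qpos': array([-1.40803164e+00,  2.76604121e-01,  1.50615199e+00,  1.06608225e-05,
        1.36067334e+00, -1.21016854e-01]), 'qd': array([-4.97875776e-04, -5.84462520e-04, -5.40431846e-05, -7.92114742e-04,
       -1.26410480e-03,  1.35690896e-04]), 'effort': array([-1.84939272e-03, -4.16782165e+01, -2.45812118e+01, -5.71231285e-04,
        1.11082866e-02,  2.52466144e-06]), 'position': array([ 0.16090164, -0.55151543,  0.24942695]), 'ee_rot': array([-9.18305832e-04,  9.89950123e-01,  1.41413972e-01, -1.39581423e-05]), 'contact_force': array([-0.65268394,  0.22379085,  0.29861409]), 'moment': array([-0.04431958,  0.03457793,  0.00308878]), 'width': 0.08601499053287104}
scene [[582.6637203682062, 0.0, 323.638862299126], [0.0, 582.6637203682062, 233.3998599713256], [0.0, 0.0, 1.0]] [ 1.25970024 -1.96676426  1.17356841] [0.23410631 0.25289185 0.81271606]
top [[438.80504653668845, 0.0, 325.176487165333], [0.0, 438.80504653668845, 249.48354233286318], [0.0, 0.0, 1.0]] [ 2.12442226 -2.12659284  0.21492281] [0.02763067 0.50045733 0.79733562]
```

View pics/scene0.png

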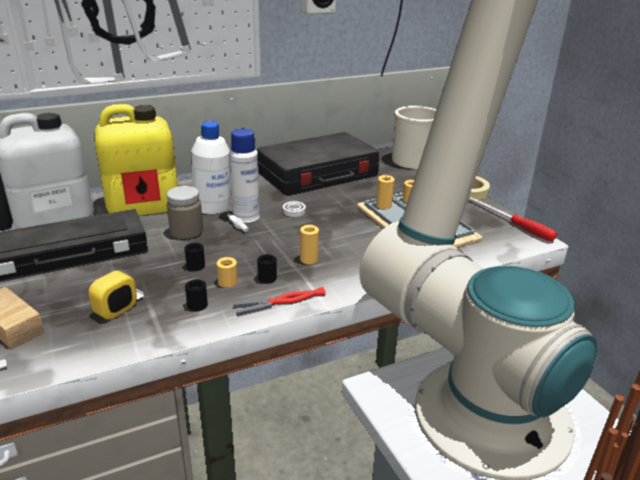

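View pics/top0.png

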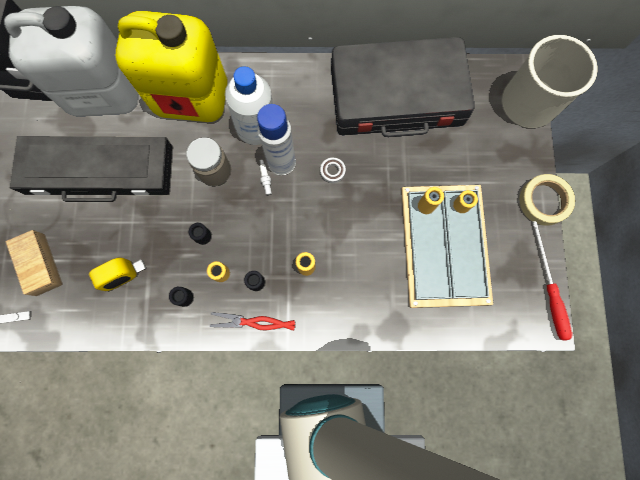

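The top view shows two bronze bushes on the bench: one at (305,262) that looks long and one at (217,271) that looks short. Three black ones, at (200,233), (181,297) and (255,281), are look-alikes. The rack is at about (447,245), with samples at (432,198) and (467,200). Next I'll enlarge and measure.

```bash
cat > h.py <<'E'
from rig import *
import cv2, numpy as np
def ray(im,uv):
    K=im["camera_matrix"];R,_=cv2.Rodrigues(im["rvec"]);t=np.array(im["tvec"]).reshape(3)
    p=np.linalg.inv(K)@np.array([uv[0],uv[1],1.]); return -R.T@t, R.T@p
def onz(im,uv,z):
    c,d=ray(im,uv); return c+d*(z-c[2])/d[2]
def proj(im,P):
    return cv2.projectPoints(np.array(P,float).reshape(-1,3),im["rvec"],im["tvec"],im["camera_matrix"],None)[0].reshape(-1,2)
E
python3 - <<'E'
from h import *
ims={n:get_image(n) for n in("top","scene")}
for n,im in ims.items():
    hsv=cv2.cvtColor(im["frame"],cv2.COLOR_RGB2HSV)
    m=cv2.inRange(hsv,(12,110,70),(30,255,255))
    N,l,s,c=cv2.connectedComponentsWithStats(m)
    for i in range(1,N):
        if 60<s[i,4]<3000: print(n,s[i].tolist(),c[i].round(1))
f=ims["top"]["frame"][:,:,::-1]
a=cv2.resize(f[220:310,165:325],None,fx=5,fy=5,interpolation=cv2.INTER_CUBIC)
b=cv2.resize(f[175:315,395:500],None,fx=4,fy=4,interpolation=cv2.INTER_CUBIC)
g=cv2.resize(ims["scene"]["frame"][:,:,::-1][160:320,170:490],None,fx=2.4,fy=2.4,interpolation=cv2.INTER_CUBIC)
for k,x in zip("abg",(a,b,g)): cv2.imwrite(f"pics/crop_{k}.png",x)
E
```

```text
top [418, 187, 26, 27, 397] [430.  200.4]
top [454, 190, 24, 23, 322] [464.8 201.5]
top [295, 252, 20, 24, 296] [305.1 263.6]
top [89, 257, 48, 34, 959] [111.4 272.5]
top [18, 261, 30, 20, 205] [ 31.1 271.1]
top [207, 261, 23, 21, 290] [218.2 271.5]
scene [377, 175, 18, 34, 490] [384.6 191.2]
scene [403, 180, 11, 22, 147] [407.1 189.1]
scene [300, 224, 19, 40, 687] [308.6 243.7]
scene [216, 257, 21, 31, 555] [226.6 271.7]
scene [88, 270, 49, 50, 1311] [109.8 293.1]
```

View pics/crop_a.png

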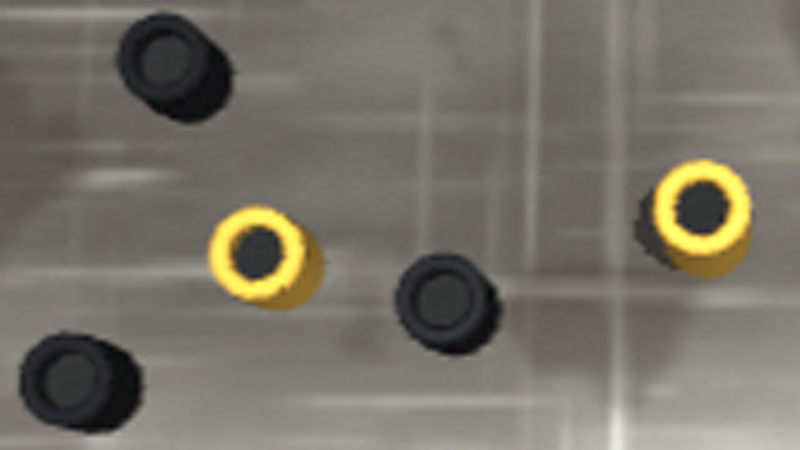

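View pics/crop_b.png

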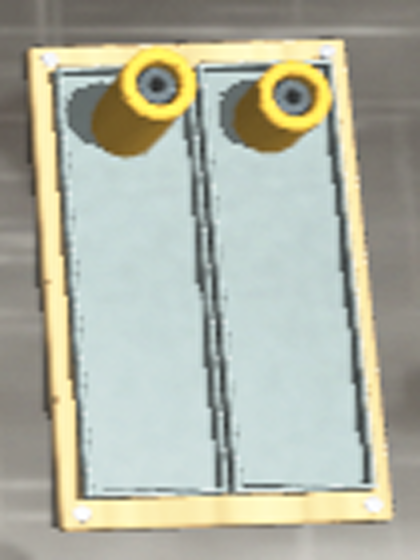

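View pics/crop_g.png

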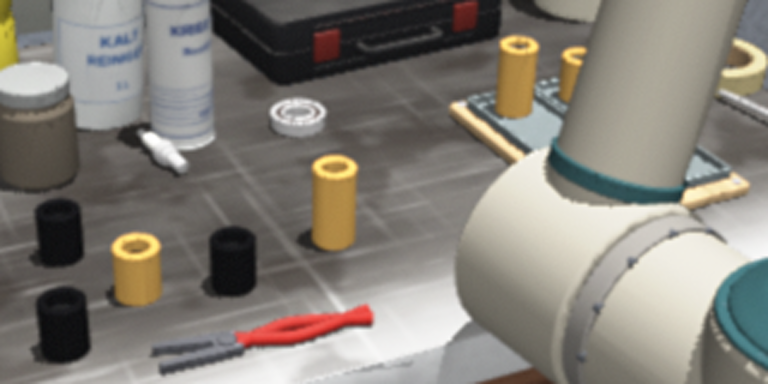

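The crops confirm it. The bronze bush at (305,262) is the tall one, and in the scene view it stands alone and clearly taller. The bronze bush at (217,271) is the short one, and the black ones are excluded by colour. The left trough holds the taller sample, top at (434,196), so it is the long row. The right trough, sample top at (469,199), is the short row.

```bash
python3 - <<'E'
from h import *
im=get_image("top"); sc=get_image("scene")
A=lambda x,y:((x+.5)/5-.5+165,(y+.5)/5-.5+220)
B=lambda x,y:((x+.5)/4-.5+395,(y+.5)/4-.5+175)
L=onz(im,A(702,209),.07);S=onz(im,A(259,254),.045)
print("long",L.round(4),"short",S.round(4))
for n,p in(("b1",(162,58)),("b2",(72,381)),("b3",(443,299))): print(n,onz(im,A(*p),.045).round(4))
sl=onz(im,B(158,85),.085);ss=onz(im,B(295,96),.060)
print("samples",sl.round(4),ss.round(4))
for n,p in dict(lTL=(58,68),lBL=(88,493),lBR=(224,490),sBL=(236,490),sBR=(370,487),sTR=(332,68)).items(): print(n,onz(im,B(*p),.023).round(4))
for n,p in dict(TL=(30,44),TR=(343,40),BL=(62,530),BR=(393,515)).items(): print("board",n,onz(im,B(*p),.012).round(4))
# scene check of heights: top/bottom projected
for P in (L,S): print(proj(sc,[P,[P[0],P[1],0]]).round(1).tolist())
print(proj(sc,[sl,ss]).round(1).tolist())
E
```

```text
long [0.4736 0.065  0.07  ] short [0.4604 0.235  0.045 ]
b1 [0.5372 0.2761 0.045 ]
b2 [0.412  0.3032 0.045 ]
b3 [0.443  0.1643 0.045 ]
samples [ 0.5965 -0.1786  0.085 ] [ 0.5991 -0.252   0.06  ]
lTL [ 0.6255 -0.1447  0.023 ]
lBL [ 0.4094 -0.151   0.023 ]
lBR [ 0.4107 -0.2174  0.023 ]
sBL [ 0.4107 -0.2233  0.023 ]
sBR [ 0.4121 -0.2889  0.023 ]
sTR [ 0.6257 -0.2849  0.023 ]
board TL [ 0.6422 -0.1329  0.012 ]
board TR [ 0.6446 -0.2958  0.012 ]
board BL [ 0.3922 -0.1398  0.012 ]
board BR [ 0.3993 -0.3035  0.012 ]
[[309.7, 228.9], [309.2, 259.7]]
[[227.3, 261.7], [228.7, 282.3]]
[[386.1, 178.2], [412.0, 182.8]]
```

```bash
cat >> h.py <<'E'
from scipy.spatial.transform import Rotation as Ro
def go(xyz,psi=91.5):
    s=get_state();q=s["ee_rot"];R=Ro.from_quat([q[1],q[2],q[3],q[0]])
    T=Ro.from_matrix(np.array([[np.cos(np.radians(psi)),np.sin(np.radians(psi)),0],[np.sin(np.radians(psi)),-np.cos(np.radians(psi)),0],[0,0,-1]]).T if 0 else np.column_stack([[np.cos(np.radians(psi)),np.sin(np.radians(psi)),0],[np.sin(np.radians(psi)),-np.cos(np.radians(psi)),0],[0,0,-1]]))
    d=R.inv().apply(np.array(xyz)-s["position"])*1000
    w=(R.inv()*T).as_rotvec(degrees=True)
    print("t",round(s["clock"],2),"pos",s["position"].round(4),"w",round(s["width"],4),"F",s["contact_force"].round(1),"shift",d.round(1),"turn",w.round(1))
E
python3 -c "
from h import *
go([.4736,.065,.2])"
```

```text
t 0.3 pos [ 0.161  -0.5519  0.25  ] w 0.0855 F [ 0.1 -0.4  0.1] shift [ 472.8 -504.6   50.4] turn [ -0.   -0.  -75.2]
```

```bash
python3 -m jog '[35,-38,0,0,0,-6, 75,-80,0,0,0,-13, 115,-123,0,0,0,-20, 155,-166,0,0,0,-28, 195,-208,0,0,0,-36, 235,-251,5,0,0,-44, 275,-294,10,0,0,-52, 315,-336,15,0,0,-60, 355,-379,20,0,0,-68, 390,-416,25,0,0,-75.2]' 0 60; python3 -c "
from h import *
go([.4736,.065,.2])"
```

```text
clock: 1.55
position: [0.4196, -0.0415, 0.2254]
ee_rot: [0.0, 0.696, 0.718, 0.0]
contact_force: [0.6, -0.2, 0.4]
width: 0.0854
t 1.55 pos [ 0.4196 -0.0415  0.2254] w 0.0854 F [ 0.6 -0.2  0.4] shift [104.8  57.3  25.4] turn [0.1 0.  0.3]
```

```bash
python3 -m jog '[40,20,8,0,0,0, 80,40,16,0,0,0, 105,57,25,0,0,0, 105,57,25,0,0,0,105,57,25,0,0,0]'; python3 - <<'E'
from h import *
go([.4736,.065,.2])
im=get_image("wrist"); cv2.imwrite("pics/w1.png",im["frame"][:,:,::-1]); print(im["camera_matrix"],im["rvec"],im["tvec"])
im=get_image("scene"); cv2.imwrite("pics/s1.png",im["frame"][:,:,::-1])
E
```

```text
clock: 2.17
position: [0.4728, 0.0625, 0.2003]
ee_rot: [-0.0, 0.698, 0.716, -0.001]
contact_force: [-1.3, -0.1, -0.8]
width: 0.0851
t 2.17 pos [0.4728 0.0625 0.2003] w 0.0851 F [-1.3 -0.1 -0.8] shift [2.5 0.9 0.3] turn [-0.  0. -0.]
[[371.64829954   0.         320.71762387]
 [  0.         371.64829954 242.07833363]
 [  0.           0.           1.        ]] [-2.83223516 -0.03717419 -0.00368894] [-0.47452091  0.02373271  0.34812689]
```

View pics/w1.png

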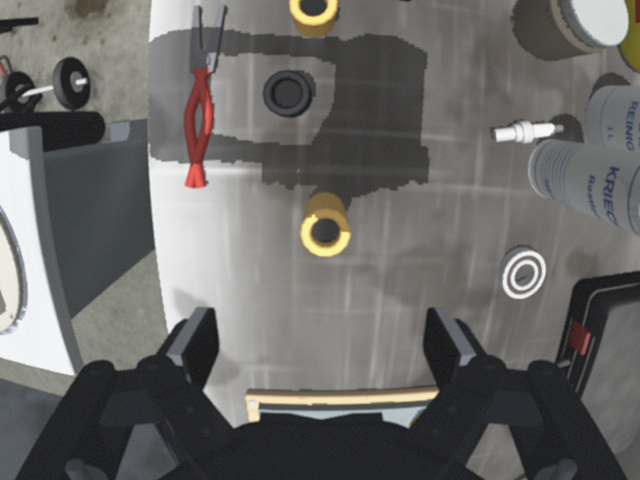

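View pics/s1.png

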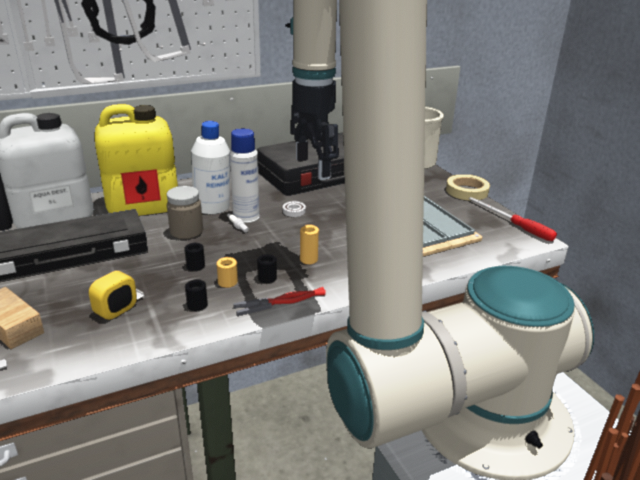

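The wrist view shows the long bush's rim at (326,232), with clear bench between the fingers. I'll cross-check its position with the fisheye model, along with the short bush, whose rim is at (313,10).

```bash
cat >> h.py <<'E'
def onzf(im,uv,z):
    K=im["camera_matrix"];R,_=cv2.Rodrigues(im["rvec"]);t=np.array(im["tvec"]).reshape(3)
    p=np.array([(uv[0]-K[0,2])/K[0,0],(uv[1]-K[1,2])/K[1,1]]);r=np.linalg.norm(p)
    d=R.T@np.array([*(p/r*np.sin(r)),np.cos(r)]);c=-R.T@t
    return c+d*(z-c[2])/d[2]
E
python3 - <<'E'
from h import *
im=get_image("wrist")
print(onzf(im,(326,232),.07),onzf(im,(313.5,9),.045))
go([.4736,.065,.2])
E
```

```text
[0.4769837  0.06695185 0.07      ] [0.4637904  0.23216994 0.045     ]
t 2.33 pos [0.4729 0.062  0.2007] w 0.0853 F [-0.2 -0.2 -0.3] shift [3.  0.8 0.7] turn [ 0.   0.  -0.1]
```

```bash
python3 -m jog '[4,2,30,0,0,0, 4,2,70,0,0,0, 4,2,105,0,0,0, 4,2,135,0,0,0, 4,2,155,0,0,0, 4,2,155,0,0,0]' 0 60; python3 -m jog '[0,0,0,0,0,0,0,0,0,0,0,0,0,0,0,0,0,0,0,0,0,0,0,0,0,0,0,0,0,0,0,0,0,0,0,0,0,0,0,0,0,0,0,0,0,0,0,0]' 1 60;python3 -c "
from h import *
go([.475,.066,.2])"
```

```text
clock: 3.08
position: [0.4739, 0.0662, 0.0444]
ee_rot: [-0.001, 0.699, 0.716, -0.001]
contact_force: [-0.8, -0.2, -0.2]
width: 0.0853
clock: 4.08
position: [0.4757, 0.0669, 0.0464]
ee_rot: [0.001, 0.698, 0.716, 0.001]
contact_force: [-1.4, -0.9, 4.5]
width: 0.035
t 4.08 pos [0.4757 0.0669 0.0464] w 0.035 F [-1.4 -0.9  4.5] shift [  -1.    -0.5 -153.6] turn [ 0.1  0.  -0. ]
```

```bash
python3 -m jog '[0,0,-15,0,0,0, 0,0,-45,0,0,0, 0,0,-85,0,0,0, 0,0,-120,0,0,0, 0,0,-140,0,0,0, 0,0,-140,0,0,0]';python3 -c "
from h import *
go([.495,-.182,.18])"
```

```text
clock: 4.82
position: [0.476, 0.0671, 0.1868]
ee_rot: [0.001, 0.698, 0.716, 0.001]
contact_force: [0.7, 0.4, -2.7]
width: 0.0347
t 4.83 pos [0.476  0.0671 0.1868] w 0.0347 F [ 0.7  0.4 -2.7] shift [-249.5   12.6    6.9] turn [ 0.2  0.  -0. ]
```

```bash
python3 -m jog '[-20,1,0,0,0,0, -55,3,0,0,0,0, -95,5,0,0,0,0, -135,7,0,0,0,0, -175,9,0,0,0,0, -210,11,0,0,0,0, -238,12,0,0,0,0, -249.5,12.5,0,0,0,0, -249.5,12.5,0,0,0,0]';python3 - <<'E'
from h import *
go([.495,-.182,.18])
im=get_image("top"); f=im["frame"][:,:,::-1]; cv2.imwrite("pics/t2.png",cv2.resize(f[140:320,360:540],None,fx=3.3,fy=3.3))
im=get_image("wrist"); cv2.imwrite("pics/w2.png",im["frame"][:,:,::-1])
E
```

```text
clock: 5.95
position: [0.4935, -0.1819, 0.1843]
ee_rot: [-0.001, 0.698, 0.716, -0.0]
contact_force: [-0.6, 0.6, -1.5]
width: 0.035
t 5.95 pos [ 0.4935 -0.1819  0.1843] w 0.035 F [-0.6  0.6 -1.5] shift [-0.1  1.5  4.3] turn [-0.1 -0.1 -0.1]
```

View pics/w2.png

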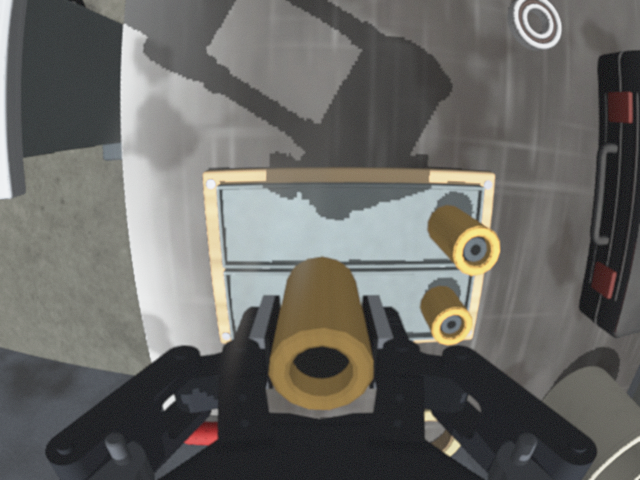

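View pics/t2.png

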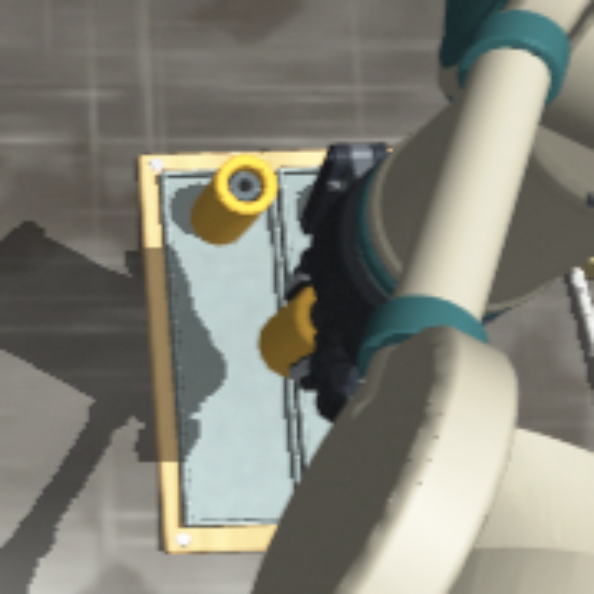

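The bush hangs upright in the jaws. In the wrist view the long sample's top is at (476,250), the outer row edge is at v≈184 and the divider at v≈267. I'll check these against the target.

```bash
python3 - <<'E'
from h import *
im=get_image("wrist")
print(onzf(im,(476,250),.085),onzf(im,(453,324),.06))
for p in((250,186),(400,185),(240,266),(300,267),(400,270)): print(p,onzf(im,p,.023).round(4))
E
```

```text
[ 0.59850262 -0.17642675  0.085     ] [ 0.60199862 -0.24779012  0.06      ]
(250, 186) [ 0.4375 -0.1487  0.023 ]
(400, 185) [ 0.5551 -0.1446  0.023 ]
(240, 266) [ 0.4271 -0.2161  0.023 ]
(300, 267) [ 0.4776 -0.2153  0.023 ]
(400, 270) [ 0.5613 -0.2161  0.023 ]
```

```bash
python3 -m jog '[1,1,25,0,0,0, 1,1,60,0,0,0, 1,1,90,0,0,0, 1,1,110,0,0,0, 1,1,118,0,0,0, 1,1,122,0,0,0, 1,1,122,0,0,0]'; python3 -m jog '[0,0,1,0,0,0, 0,0,2,0,0,0, 0,0,3,0,0,0,0,0,3,0,0,0]'
```

```text
clock: 6.98
position: [0.4954, -0.181, 0.0638]
ee_rot: [0.001, 0.698, 0.716, 0.0]
contact_force: [-0.8, 0.2, -2.2]
width: 0.0344
clock: 7.48
position: [0.4952, -0.1813, 0.0614]
ee_rot: [0.001, 0.698, 0.716, 0.0]
contact_force: [-1.7, -0.0, 5.5]
width: 0.0349
```

```bash
python3 -m jog '[0,0,0,0,0,0,0,0,0,0,0,0,0,0,0,0,0,0,0,0,0,0,0,0,0,0,0,0,0,0,0,0,0,0,0,0]' 0; python3 -m jog '[0,0,-15,0,0,0, 0,0,-40,0,0,0, 0,0,-80,0,0,0, 0,0,-120,0,0,0, 0,0,-140,0,0,0]';python3 - <<'E'
from h import *
go([.4622,.2335,.17])
im=get_image("wrist"); cv2.imwrite("pics/w3.png",im["frame"][:,:,::-1])
E
```

```text
clock: 8.22
position: [0.4949, -0.1811, 0.0602]
ee_rot: [-0.0, 0.698, 0.716, -0.0]
contact_force: [-0.4, 0.2, -0.3]
width: 0.0855
clock: 8.85
position: [0.496, -0.1816, 0.204]
ee_rot: [0.003, 0.698, 0.716, 0.001]
contact_force: [0.5, -0.6, -0.4]
width: 0.0854
t 8.85 pos [ 0.496  -0.1816  0.204 ] w 0.0854 F [ 0.5 -0.6 -0.4] shift [415.9 -23.3  32.8] turn [ 0.3  0.2 -0. ]
```

View pics/w3.png

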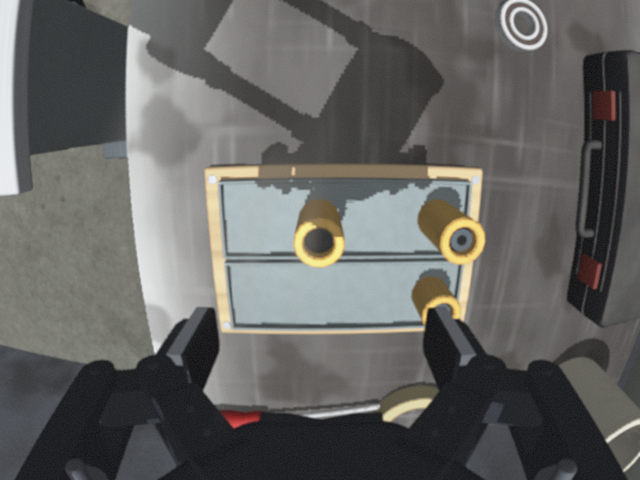

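The long bush stands upright in the long row, with its rim at (319,242), beside the long sample at (462,240). Next is the short one.

```bash
python3 -m jog '[25,-1,0,0,0,0, 70,-4,0,0,0,0, 115,-6,0,0,0,0, 160,-9,0,0,0,0, 205,-11,0,0,0,0, 250,-14,0,0,0,0, 295,-16,0,0,0,0, 340,-19,0,0,0,0, 385,-21,0,0,0,0, 410,-23,10,0,0,0]'; python3 -m jog '[5,0,20,0,0,0,5,0,20,0,0,0,5,0,20,0,0,0]'; python3 - <<'E'
from h import *
go([.4622,.2335,.03])
im=get_image("wrist"); cv2.imwrite("pics/w4.png",im["frame"][:,:,::-1])
E
```

```text
clock: 10.15
position: [0.4616, 0.2304, 0.191]
ee_rot: [0.0, 0.697, 0.717, 0.001]
contact_force: [0.8, -0.5, -0.0]
width: 0.0854
clock: 10.52
position: [0.4616, 0.233, 0.1708]
ee_rot: [0.0, 0.698, 0.716, 0.0]
contact_force: [-0.4, 0.8, 0.3]
width: 0.0855
t 10.53 pos [0.4616 0.233  0.1708] w 0.0855 F [-0.4  0.8  0.3] shift [  0.5   0.5 140.8] turn [ 0.   0.  -0.1]
```

View pics/w4.png

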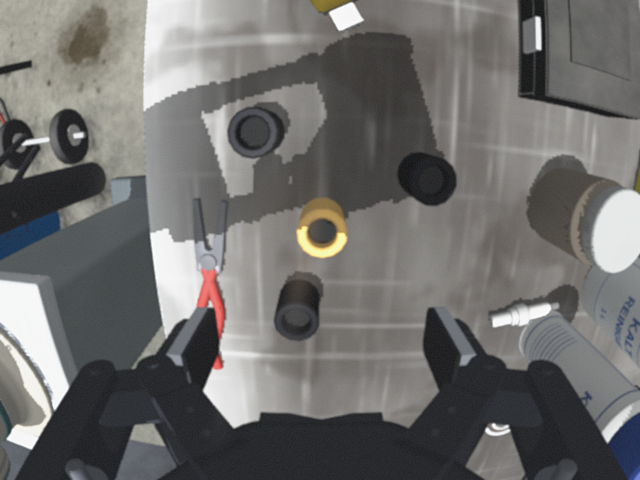

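The bronze short bush's rim is at (322,232). The black ones are at (254,132), (428,180) and (297,318), outside the jaws' path along x.

```bash
python3 - <<'E'
from h import *
im=get_image("wrist")
for p in((322,232),(297,320),(254,132),(428,180)):print(onzf(im,p,.045).round(4))
E
python3 -m jog '[1,1,30,0,0,0, 1,1,70,0,0,0, 1,1,105,0,0,0, 1,1,130,0,0,0, 1,1,141,0,0,0, 1,1,141,0,0,0]' 0 60; python3 -m jog '[0,0,0,0,0,0,0,0,0,0,0,0,0,0,0,0,0,0,0,0,0,0,0,0,0,0,0,0,0,0,0,0,0,0,0,0,0,0,0,0,0,0,0,0,0,0,0,0]' 1 60
```

```text
[0.4633 0.2391 0.045 ]
[0.4459 0.1684 0.045 ]
[0.416  0.3078 0.045 ]
[0.5359 0.2787 0.045 ]
clock: 11.38
position: [0.4626, 0.234, 0.0293]
ee_rot: [-0.0, 0.698, 0.716, -0.0]
contact_force: [-0.1, -0.2, 0.7]
width: 0.0855
clock: 12.38
position: [0.4629, 0.2345, 0.0303]
ee_rot: [0.0, 0.698, 0.716, 0.001]
contact_force: [-0.6, 0.6, 5.1]
width: 0.0343
```

```bash
python3 -m jog '[0,0,-15,0,0,0, 0,0,-45,0,0,0, 0,0,-85,0,0,0, 0,0,-120,0,0,0, 0,0,-150,0,0,0, 0,0,-150,0,0,0]';python3 - <<'E'
from h import *
go([.496,-.252,.18])
E
python3 -m jog '[-20,1,0,0,0,0, -60,3,0,0,0,0, -105,6,0,0,0,0, -150,8,0,0,0,0, -195,11,0,0,0,0, -240,13,0,0,0,0, -285,15,0,0,0,0, -330,17,0,0,0,0, -375,19,0,0,0,0, -410,20,0,0,0,0]'
python3 - <<'E'
from h import *
go([.496,-.252,.18])
E
```

```text
clock: 13.12
position: [0.4638, 0.2348, 0.1823]
ee_rot: [0.001, 0.698, 0.716, 0.003]
contact_force: [-0.0, 0.4, -1.1]
width: 0.0347
t 13.12 pos [0.4638 0.2348 0.1823] w 0.0347 F [-0.   0.4 -1.1] shift [-487.5   19.7    1.5] turn [ 0.4 -0.1 -0. ]
clock: 14.38
position: [0.492, -0.1766, 0.178]
ee_rot: [-0.001, 0.698, 0.716, -0.0]
contact_force: [0.3, -0.2, -1.2]
width: 0.0347
t 14.38 pos [ 0.492  -0.1766  0.178 ] w 0.0347 F [ 0.3 -0.2 -1.2] shift [-75.5   2.2  -2.1] turn [-0.1 -0.  -0.1]
```

```bash
python3 -m jog '[-35,1,0,0,0,0, -65,2,0,0,0,0, -75.5,2,0,0,0,0, -75.5,2,0,0,0,0, -75.5,2,0,0,0,0]'
python3 - <<'E'
from h import *
go([.496,-.252,.045])
im=get_image("wrist"); cv2.imwrite("pics/w5.png",im["frame"][:,:,::-1])
im=get_image("scene"); cv2.imwrite("pics/s5.png",im["frame"][:,:,::-1])
E
```

```text
clock: 15.0
position: [0.4963, -0.2492, 0.179]
ee_rot: [-0.001, 0.698, 0.716, 0.0]
contact_force: [0.8, 0.4, -1.2]
width: 0.035
t 15.0 pos [ 0.4963 -0.2492  0.179 ] w 0.035 F [ 0.8  0.4 -1.2] shift [ -3.   -0.3 134. ] turn [-0.  -0.1  0. ]
```

View pics/w5.png

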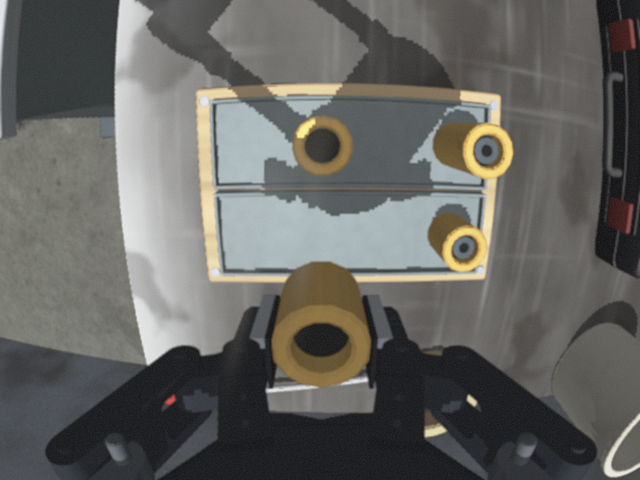

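The long bush is still standing at (322,146). The short row's divider is at v≈190, its outer edge at v≈270, and its sample's top is at (463,247).

```bash
python3 - <<'E'
from h import *
im=get_image("wrist")
print(onzf(im,(463,247),.06).round(4))
for p in((250,192),(400,192),(240,271),(400,269)): print(p,onzf(im,p,.023).round(4))
go([.496,-.252,.045])
E
```

```text
[ 0.6001 -0.2492  0.06  ]
(250, 192) [ 0.4417 -0.221   0.023 ]
(400, 192) [ 0.5575 -0.2178  0.023 ]
(240, 271) [ 0.4314 -0.2869  0.023 ]
(400, 269) [ 0.5631 -0.2815  0.023 ]
t 15.15 pos [ 0.4967 -0.2494  0.1794] w 0.0349 F [-0.8 -0.2 -0.8] shift [ -2.6  -0.7 134.4] turn [-0. -0.  0.]
```

```bash
python3 -m jog '[-4,0,25,0,0,0, -4,0,65,0,0,0, -4,0,100,0,0,0, -4,0,120,0,0,0, -4,0,128,0,0,0, -4,0,131,0,0,0, -4,0,131,0,0,0]'; python3 -m jog '[0,0,1,0,0,0, 0,0,2,0,0,0, 0,0,3,0,0,0,0,0,3.5,0,0,0,0,0,3.5,0,0,0]'
```

```text
clock: 16.02
position: [0.4974, -0.2548, 0.049]
ee_rot: [0.001, 0.698, 0.716, 0.0]
contact_force: [0.3, -0.3, -1.0]
width: 0.0345
clock: 16.65
position: [0.4969, -0.2546, 0.0453]
ee_rot: [0.0, 0.698, 0.716, -0.0]
contact_force: [-1.7, 0.5, 4.2]
width: 0.0344
```

In contact with the floor (4 N up). Release and retreat.

```bash
python3 -m jog '[0,0,0,0,0,0,0,0,0,0,0,0,0,0,0,0,0,0,0,0,0,0,0,0,0,0,0,0,0,0,0,0,0,0,0,0]' 0; python3 -m jog '[0,0,-15,0,0,0, 0,0,-40,0,0,0, 0,0,-80,0,0,0, 0,0,-120,0,0,0, 0,0,-160,0,0,0, -30,0,-180,0,0,0, -60,0,-180,0,0,0, -60,0,-180,0,0,0]';python3 - <<'E'
from h import *
im=get_image("wrist"); cv2.imwrite("pics/w6.png",im["frame"][:,:,::-1])
im=get_image("scene"); cv2.imwrite("pics/s6.png",im["frame"][:,:,::-1])
print(get_state()["contact_force"])
E
```

```text
clock: 17.4
position: [0.4968, -0.2546, 0.0448]
ee_rot: [0.0, 0.698, 0.716, -0.0]
contact_force: [-0.6, -0.6, 0.3]
width: 0.0861
clock: 18.4
position: [0.4985, -0.3164, 0.2261]
ee_rot: [0.001, 0.699, 0.715, -0.0]
contact_force: [0.1, 0.3, -0.6]
width: 0.0857
[1.61722667 0.81881077 0.58532768]
```

View pics/w6.png

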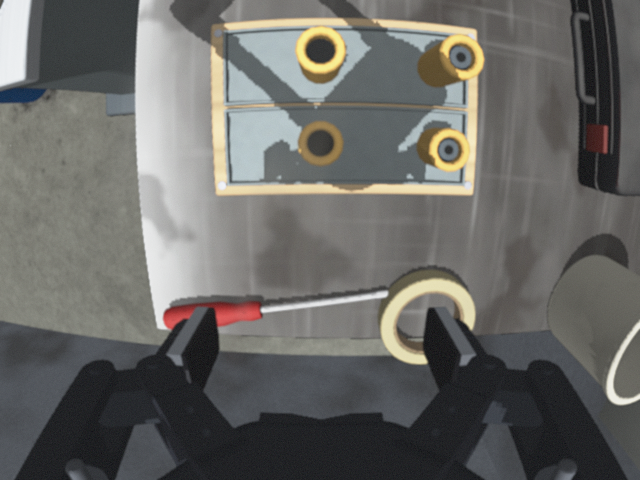

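View pics/s6.png

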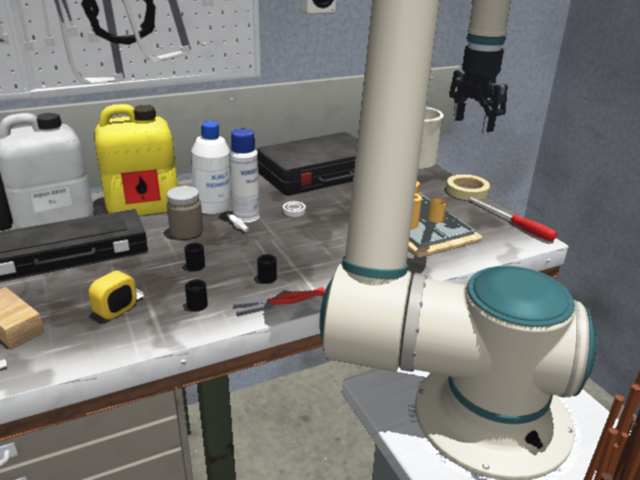

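The wrist view shows both bushes upright inside their rows: the long one at (321,53) beside the long sample, the short one at (320,144) beside the short sample. The gripper is clear of both. The scene view shows the black look-alikes untouched.

```bash
python3 - <<'E'
from h import *
im=get_image("wrist")
print(onzf(im,(321,53),.085).round(4),onzf(im,(320,144),.06).round(4))
print(sign_off())
E
```

```text
[ 0.4954 -0.1822  0.085 ] [ 0.4963 -0.2486  0.06  ]
the job is handed in; nothing more can be done
None
```

Both bushes are sorted and the job is handed in, at about 18.5 s on the robot's clock. The long bush stands in the left row, beside the long sample. The short bush stands in the right row, beside the short sample. The black look-alikes were not touched.

**Last checks:**
- **Wrist view:** both bushes stand upright within their troughs, at about (0.495, -0.182) and (0.496, -0.249), with the gripper open, about 0.2 m above the bench and clear of them.
- **Forces:** the highest reading I saw was about 6 N, as the bushes touched the trough floor.
- **Disagreement:** position readings from the different views differed by 2–5 mm. The final reading puts the short bush about 4 mm off the row's centre line, with about 10 mm to spare before the lip.

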